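# Fit the spacer comb between the ribs of a tacked-up weldment

## Robot

A 6-joint arm with a two-finger parallel gripper is mounted at the origin on the work surface. World frame = base frame: x ahead of the robot, y to its left, z up, the work surface at z = 0. Lengths are in m, angles in rad, forces in N, time in s.
With the tool pointing down it reaches from about 0.4 to 0.825 m from the base axis. Payload 7 kg.
Tool frame: the origin (TCP) lies midway between the tips of the shut fingers; the grasp point (between the pads) lies manip.grip_point_offset behind it (manip.grip_point_offset is the distance from the TCP to the grasp point, in m); z points along the fingers, y is the line along which they close (so a half turn about z gives the same grasp; the last joint's range is limited). The gripper opens to 88 mm and grips with 3 to 60 N. Pads are 19 mm wide; open, the fingers measure 130 mm over their backs; the gripper's body (78 mm by 193 mm) begins 47 mm behind the grasp point.
Start: joints at [-1.017, 0.359, 0.012, 0, -1.224, -0.288], TCP at [0.177, -0.651, 0.227] pointing down, gripper open.
Joint ranges: [-3.07, 3.07], [-1.43, 2.12], [-1.02, 1.25], [-3.03, 1.67], [-3.05, -0], [-3.03, 3.03]. Speed limits (rad/s): [2.39, 2.39, 3.01, 3.14, 3.14, 3.14].

## Interface

Orientations are given as [roll, pitch, yaw] about the fixed x, y, z axes, in that order (R = Rz(yaw) Ry(pitch) Rx(roll)).
In Python, from workcell import manip gives the robot as it stands.
- The arm moves only by the tool step_arm, never from a script. Its argument "rows" is one flat list of numbers, 5 for each row, row after row: the opening, from 0 (shut) to 1 (fully open), then the shift along the tool's x, y, z in m, then the turn about the tool's z in degrees. A call has 1 to 20 rows; each row is the pose to reach, as a shift and turn from the pose commanded when the call began, along the tool's axes at that moment; what a row does not reach only later rows make up. A row lasts 1/8 s, in which the tool goes at most 62.5 mm and 10.7 degrees, less where a joint would pass 70% of its speed; a pose out of reach is approached as far as the arm can. A call with a gripper value outside its range is refused whole. The fingers move at their own pace and stop on an object; the grip force is fixed at half the most. Time passes only in rows, so rows that repeat a pose let the fingers close. It gives the time, the measured TCP pose, the force, the opening and the grip force at its end, in the units of the state.
- manip.observe(): the state, without advancing time (a new reading comes with each control period).
- manip.capture(name): name is "scene" or "top" or "wrist"; returns the picture (384x512x3 uint8, blue, green, red); there is no depth.
- manip.camera_model(name): a dict with "vfov" (degrees; the focal length in pixels is half the picture's height over the tangent of half this angle, whatever the lens; pixels are square), "cx", "cy" (the principal point, pixels), "rvec" (rotation vector, rad) and "tvec" (3), from world to camera coordinates, as OpenCV has them; the wrist camera has in their place "T_tool_cam" (4x4, takes a point from camera to tool coordinates, whose origin is the TCP and whose axes are the flange's). Camera axes: x right, y down, z forward; pixel columns grow to the right and rows downward; lengths in m; the calibration is good to about 2 mm. The wrist camera is an equidistant fisheye: a pixel r from the principal point sees the ray r / f radians off the axis. A picture is of the moment at which its call begins: read the wrist's pose just before it. camera_model takes no time and is no camera call.
- manip.hand_in(): hands the job in; it is judged then, once.
The state is a dict: "time_s": time; "joint_pos": joint angles; "joint_vel": joint speeds; "tau": joint torques, N m; "tool_pos": TCP position; "tcp_rot": TCP orientation; "wrist_force": force on the tool from outside, world axes, zero at the start; "torque": the same for the moment, N m; "grip_width": finger opening in m; "finger_force": force on a finger pad.
Only numpy, scipy, OpenCV 4.12 (cv2) and the standard library are available. Lean on these libraries where they do the work, as an engineer would, in place of code of your own. Each camera call takes 0.05 s, during which the arm holds its last target. There are 200 camera calls.

## Task

Fit the aluminium spacer comb with the red handle into the ribbed steel workpiece on the welding fixture: its four fins go down into the four slots between the ribs and side rails until the comb's plate lies flat on the rib tops, with the comb centred along the length of the ribs; then let go of it. The ribs were tacked on by eye, so feel for the slots gently and never force or drop the comb; leave the copper comb, the paste jar, the T-shaped sample and the square box where they stand.

Things in the scene. Friction and masses are not known exactly. Their poses are not given: they have to be found in the camera images.
- spacer_handle (a point): Aluminium spacer comb with red handle, 0.38 to 0.62 kg, standing on its fins. Point: centre of the handle, the place to grip: a block 50 mm (x) x 22 (y) x 45 high. Under the handle a plate 100 (x) x 86 (y) x 12 mm, its underside 34.5 mm below this point, then the fins, their tips 62.5 mm below this point. z up; a half turn makes no difference.
- spacer_fins (a point): The same comb, middle of its underside at the fin tips. Four fins along x, each 100 mm long, 8 mm thick, 28 mm deep, 24 mm apart centre to centre, at y = -36, -12, 12 and 36 mm.
- workpiece: Steel workpiece on its fixture, fixed to the table. Origin: middle of its underside, on the table; z up. Fixture plate 160 x 160 x 12 mm; on it the workpiece's base plate 130 (x) x 150 (y), top at z = 20 mm, which carries the ribs. Low strap clamps at its x ends stay under z = 25 mm. With the comb fully home, its handle point is at z = 84.5 mm; with fin tips resting on the rib tops, 112.5 mm.
- rib_level (a point): Point over the base plate's middle at the height of the rib tops, 50 mm above the table. Three ribs along x, 100 mm long, 12 thick, 24 mm apart, between two 20 mm thick side rails: four slots 12 mm wide, 30 deep. Tacked on by eye: along x centred here, but the middle rib is up to 12 mm off this point to either side in y (not reported). One slot over, the comb's outer fin lands on a rail.
- copper_comb_handle (a point): Copper comb with a black handle, a bystander of the same outer size with seven finer fins that do not fit; point at its handle's centre, 62.5 mm above the table. It may stand on either side of the workpiece, the spacer on the other.
- jar_center (a point): Bystander: jar of paste with a blue cap, 70 mm across, 90 mm high; point at its centre.
- tee_center (a point): Bystander: dark steel T-joint sample, 120 x 60 mm, 56 mm high; point half-way up.
- tackbox_center (a point): Bystander: open square steel box, 100 x 100 x 50 mm; point half-way up its middle.
Not all that is in view belongs to the job. Leave any green or purple look-alike of the part that bears spacer_handle alone.

How it is judged:
By the outcome, as a careful person would: the job done as asked, in the order asked, and still so for the second after the job is handed in, with the robot touching nothing.
It also fails if it takes over 64 s, if anything falls off the work surface, if the arm or the gripper's body presses on something with over 40 N, if the wrist force passes 120 N, or if a joint passes its speed limit or range.

## Working session

There is one attempt and no reset: what is moved stays moved. The work goes in short steps, Python scripts to look and compute and a tool call to move; the robot and the scene stay as the last step left them, time stands still between calls to the robot, and variables do not carry over. Pictures are saved under pics/ and viewed, at most 10 in all, crops included, and the job is handed in when it is done.

Besides the shell and the picture viewer there is one more tool, called after "Emit:" by a JSON object that holds its "api" and its "payload". step_arm: Moves the arm, as the interface text tells. Its arguments: {"type":"object","properties":{"rows":{"type":"array"}},"required":["rows"]}

```bash
mkdir -p pics; cat > h.py <<'E'
import numpy as np, cv2
from workcell import manip
from scipy.spatial.transform import Rotation as R
def ray(name,uv,st=None):
    m=manip.camera_model(name); f=192/np.tan(np.radians(m['vfov'])/2)
    d=np.array([uv[0]-m['cx'],uv[1]-m['cy']],float)
    if name=='wrist':
        r=np.hypot(*d); th=r/f
        v=np.r_[np.sin(th)*d/max(r,1e-9),np.cos(th)]
        T=np.array(m['T_tool_cam']); Rt=R.from_euler('xyz',st['tcp_rot']).as_matrix()
        return Rt@T[:3,3]+np.array(st['tool_pos']), Rt@T[:3,:3]@v
    Rm=cv2.Rodrigues(np.array(m['rvec'],float))[0]; t=np.array(m['tvec'],float).ravel()
    return -Rm.T@t, Rm.T@np.r_[d/f,1]
def onz(name,uv,z,st=None):
    o,v=ray(name,uv,st); return o+v*(z-o[2])/v[2]
E
python3 - <<'E'
from h import *
s=manip.observe(); print(s, manip.grip_point_offset)
for n in('scene','top'):
    np.save(f'pics/{n}.npy',im:=manip.capture(n)); cv2.imwrite(f'pics/{n}.png',im); m=manip.camera_model(n); print(n,m, ray(n,(256,192)))
a=np.vstack([np.load('pics/scene.npy'),np.load('pics/top.npy')]); 
E
```

```text
{'time_s': 0.0, 'joint_pos': array([-1.01686417e+00,  3.59381352e-01,  1.10511516e-02, -3.47754002e-04,
       -1.22407909e+00, -2.88080091e-01]), 'joint_vel': array([ 3.89207648e-07, -1.29950064e-03, -1.14100904e-03, -4.46553663e-04,
       -5.18185607e-04, -5.64877410e-04]), 'tau': array([ 2.75812827e-04, -5.82719886e+01,  2.93051594e+01,  6.99706793e+00,
        7.03178113e-03, -9.70552696e-05]), 'tool_pos': array([ 0.17717634, -0.65082727,  0.22562333]), 'tcp_rot': array([ 3.13995327e+00, -1.44869178e-04, -2.87585891e+00]), 'wrist_force': array([-0.16398518, -0.365822  , -0.84895285]), 'torque': array([ 0.01930912,  0.01194139, -0.01768248]), 'finger_force': 0.0, 'grip_width': 0.08782555149036755} 0.0188
scene {'vfov': 53.32859994434372, 'cx': 253.04758208801405, 'cy': 190.73968849724747, 'rvec': array([ 2.03707998,  1.53033915, -0.53420994]), 'tvec': array([-0.07854678, -0.37575076,  1.36785773])} (array([ 1.12414953, -0.24795227,  0.83258664]), array([-0.59520332,  0.18368837, -0.78234397]))
top {'vfov': 50.99690381412862, 'cx': 265.1083727587246, 'cy': 183.78843910955104, 'rvec': array([ 2.15702385, -2.21626589,  0.10529595]), 'tvec': array([-0.05950718,  0.55802853,  1.06610106])} (array([ 0.46780735, -0.057313  ,  1.10877405]), array([ 0.06145937,  0.00728368, -0.9985478 ]))
```

View pics/top.png

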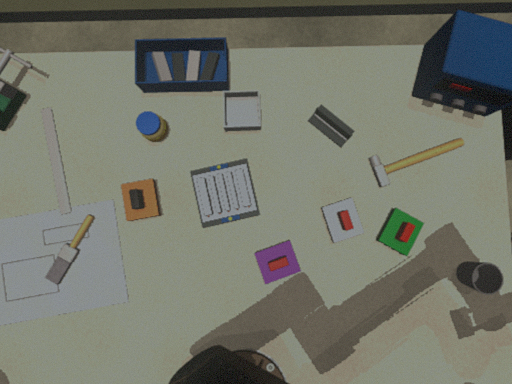

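View pics/scene.png

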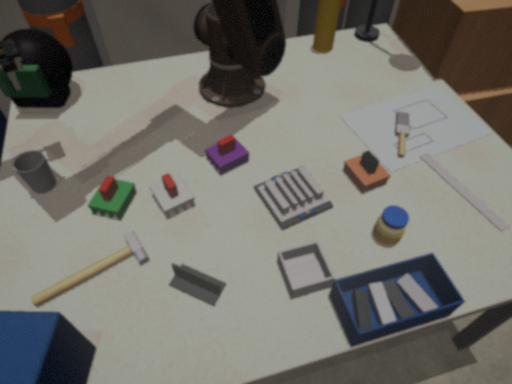

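The candidates with red handles in the top view are the bare aluminium comb (342,219), the green one (402,231) and the purple one (278,262). The copper comb with the black handle is at (140,200) and the workpiece at (224,193). The bare aluminium plate fits the description, so I'll confirm it in a crop.

```bash
python3 - <<'E'
from h import *
im=cv2.imread('pics/top.png'); sc=cv2.imread('pics/scene.png')
c1=cv2.resize(im[140:250,175:395],None,fx=3.6,fy=3.6,interpolation=cv2.INTER_CUBIC)[:,:790]
c2=cv2.resize(sc[135:225,80:345],(790,200),interpolation=cv2.INTER_CUBIC)
cv2.imwrite('pics/crop.png',np.vstack([c1,c2]))
hsv=cv2.cvtColor(im,cv2.COLOR_BGR2HSV)
h,s,v=cv2.split(hsv)
red=(((h<8)|(h>172))&(s>130)&(v>60)).astype(np.uint8)
n,l,st,c=cv2.connectedComponentsWithStats(red)
for i in range(1,n):
    if st[i,4]<30: continue
    pts=np.argwhere(l==i)[:,::-1]
    w=np.array([onz('top',p,0.08)[:2] for p in pts],np.float32); print(c[i],st[i,4],cv2.minAreaRect(w))
def rect(m,box,z):
    x0,y0,x1,y1=box; k=np.zeros_like(m,np.uint8); k[y0:y1,x0:x1]=m[y0:y1,x0:x1]
    cn=max(cv2.findContours(k,cv2.RETR_EXTERNAL,cv2.CHAIN_APPROX_NONE)[0],key=cv2.contourArea)
    w=np.array([onz('top',p[0],z)[:2] for p in cn],np.float32); return len(cn),cv2.minAreaRect(w)
# background is greenish: low G-R => grey
b=im.astype(int); d=s
print('bg',hsv[240,180],'plate',hsv[215,335],'fix',hsv[165,225],hsv[215,225],'rail',hsv[195,200])
E
```

```text
[461.375  86.2  ] 40 ((0.7956166863441467, -0.597528338432312), (0.051586441695690155, 0.005241928622126579), 72.2769546508789)
[345.71333333 219.86      ] 150 ((0.45408180356025696, -0.2769550681114197), (0.048040393739938736, 0.020339293405413628), 16.160579681396484)
[406.46202532 232.18987342] 158 ((0.41814935207366943, -0.43067800998687744), (0.02037498541176319, 0.04870065301656723), 60.241905212402344)
[277.75301205 263.51204819] 166 ((0.3489847779273987, -0.10021433234214783), (0.021531686186790466, 0.048169661313295364), 18.084583282470703)
bg [ 38  20 140] plate [ 90  14 145] fix [107 146 103] [107  12 150] rail [105   8 125]
```

View pics/crop.png

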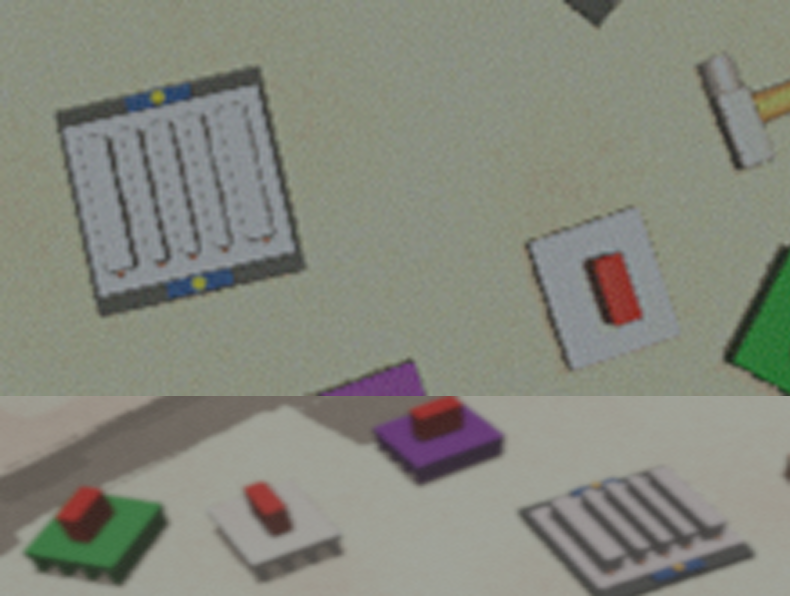

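The crop shows the bare aluminium comb with the red handle at about (346,220) in the top image. The green and purple look-alikes are separate, and the workpiece's slots are clearly visible.

```bash
cat >> h.py <<'E'
def delta(st,p,yaw=None):
    "tool-axes shift (mm) and turn (deg) from measured pose to TCP p with tool pointing down, tool x at yaw deg"
    Rt=R.from_euler('xyz',st['tcp_rot']).as_matrix()
    s=Rt.T@(np.array(p)-st['tool_pos'])*1000
    t=0 if yaw is None else -((yaw-np.degrees(st['tcp_rot'][2])+90)%180-90)
    return s.round(1),round(t,1)
E
python3 - <<'E'
from h import *
c=np.array([(57,112),(258,68),(303,268),(100,315)])/3.6+[175,140]
w=np.array([onz('top',p,0.012)[:2] for p in c],np.float32); print(w.round(4),w.mean(0),cv2.minAreaRect(w))
for a,b in((0,3),(1,2)): d=w[a]-w[b]; print(np.degrees(np.arctan2(d[1],d[0])),np.hypot(*d))
st=manip.observe()
print(delta(st,(0.454,-0.277,0.226),16.2), delta(st,(*w.mean(0),0.26),13))
print(manip.camera_model('wrist'))
E
```

```text
[[ 0.5973  0.1273]
 [ 0.627  -0.026 ]
 [ 0.474  -0.0563]
 [ 0.443   0.097 ]] [0.5353495  0.03547282] ((0.535224437713623, 0.03538474440574646), (0.15716883540153503, 0.1564326137304306), 11.104411125183105)
11.104412 0.15716882
11.196021 0.15597956
(array([-3.653e+02,  2.881e+02,  1.000e-01]), np.float64(-1.0)) (array([-525.8,  568.3,  -33.5]), np.float64(2.2))
{'vfov': 65.70646984690485, 'cx': 249.8664468252583, 'cy': 195.59618914527542, 'T_tool_cam': array([[ 7.42236573e-04, -9.66183830e-01, -2.57853166e-01,
         6.90623644e-02],
       [ 9.99999030e-01,  1.02113673e-03, -9.47709704e-04,
        -8.49999937e-04],
       [ 1.17896513e-03, -2.57852212e-01,  9.66183651e-01,
        -1.58320203e-01],
       [ 0.00000000e+00,  0.00000000e+00,  0.00000000e+00,
         1.00000000e+00]])}
```

Emit:
{"api": "step_arm", "payload": {"rows": [1, -0.365, 0.288, 0, -1, 1, -0.365, 0.288, 0, -1, 1, -0.365, 0.288, 0, -1, 1, -0.365, 0.288, 0, -1, 1, -0.365, 0.288, 0, -1, 1, -0.365, 0.288, 0, -1, 1, -0.365, 0.288, 0, -1, 1, -0.365, 0.288, 0, -1, 1, -0.365, 0.288, 0, -1, 1, -0.365, 0.288, 0, -1, 1, -0.365, 0.288, 0, -1, 1, -0.365, 0.288, 0, -1]}}

```text
time_s: 1.6
tool_pos: [0.4533, -0.2782, 0.2265]
tcp_rot: [3.142, -0.0, -2.86]
wrist_force: [-0.6, 0.2, 0.1]
grip_width: 0.0879
finger_force: 0.0
```

```bash
python3 - <<'E'
from h import *
st=manip.observe(); im=manip.capture('wrist'); cv2.imwrite('pics/w1.png',im); np.save('pics/w1.npy',st,allow_pickle=True)
print(st['time_s'],st['tool_pos'],st['tcp_rot'])
h,s,v=cv2.split(cv2.cvtColor(im,cv2.COLOR_BGR2HSV))
red=(((h<8)|(h>172))&(s>130)&(v>60)).astype(np.uint8)
n,l,ss,c=cv2.connectedComponentsWithStats(red)
for i in range(1,n):
    if ss[i,4]<200: continue
    w=np.array([onz('wrist',p,0.085,st)[:2] for p in np.argwhere(l==i)[:,::-1]],np.float32); r=cv2.minAreaRect(w); print(c[i],ss[i],r)
print(delta(st,(0.535,0.035,0.26),11.1+180))
E
```

```text
1.6 [ 0.45330036 -0.27817895  0.22653939] [ 3.14154063e+00 -9.32190887e-05 -2.85967238e+00]
[121.90523691 116.78428928] [103  96  39  43 802] ((0.4194100499153137, -0.43128499388694763), (0.021352237090468407, 0.04934035241603851), 59.33250045776367)
[423.31847134 142.98407643] [407 133  34  20 628] ((0.3490472733974457, -0.10365051031112671), (0.021749624982476234, 0.047901447862386703), 19.344192504882812)
[249.6503268  185.01742919] [240 161  21  48 918] ((0.4531216621398926, -0.2792614996433258), (0.05006203427910805, 0.020757153630256653), 15.76310920715332)
(array([-165.6,  278.1,  -33.5]), np.float64(5.1))
```

View pics/w1.png

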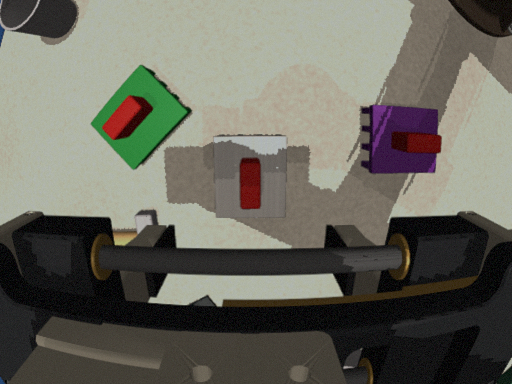

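The wrist view shows the comb's handle at (250,185), lined up between the fingers. Next I look at the workpiece up close before grasping, offset so that the gripper doesn't hide the slots.

Emit:
{"api": "step_arm", "payload": {"rows": [1, -0.21, 0.278, -0.034, 5, 1, -0.21, 0.278, -0.034, 5, 1, -0.21, 0.278, -0.034, 5, 1, -0.21, 0.278, -0.034, 5, 1, -0.21, 0.278, -0.034, 5, 1, -0.21, 0.278, -0.034, 5, 1, -0.21, 0.278, -0.034, 5, 1, -0.21, 0.278, -0.034, 5, 1, -0.21, 0.278, -0.034, 5, 1, -0.21, 0.278, -0.034, 5]}}

```text
time_s: 2.9
tool_pos: [0.5775, 0.0471, 0.2607]
tcp_rot: [3.142, 0.0, -2.947]
wrist_force: [-0.4, 0.5, 0.3]
grip_width: 0.0878
finger_force: 0.0
```

```bash
python3 - <<'E'
from h import *
st=manip.observe(); im=manip.capture('wrist'); cv2.imwrite('pics/w2.png',im); np.save('pics/w2.npy',st,allow_pickle=True)
print(st['time_s'],st['tool_pos'],st['tcp_rot'])
# rectified workpiece crop: plane z=0.05 around estimated centre, 0.25mm/px, rows=+x down..., cols
c=np.array([0.535,0.035]); a=np.radians(11.1); ex=np.array([np.cos(a),np.sin(a)]); ey=np.array([-ex[1],ex[0]])
m=manip.camera_model('wrist'); f=192/np.tan(np.radians(m['vfov'])/2); T=np.array(m['T_tool_cam']); Rt=R.from_euler('xyz',st['tcp_rot']).as_matrix()
N=700; g=(np.arange(N)-N/2)*0.00027
Y,X=np.meshgrid(g,-g)  # rows: +x up, cols: +y right
P=np.stack([c[0]+X*ex[0]+Y*ey[0],c[1]+X*ex[1]+Y*ey[1],np.full_like(X,0.05)],-1)
q=((P-st['tool_pos'])@Rt-T[:3,3])@T[:3,:3]
rr=np.hypot(q[...,0],q[...,1]); th=np.arctan2(rr,q[...,2]); k=f*th/rr
out=cv2.remap(im,(m['cx']+k*q[...,0]).astype(np.float32),(m['cy']+k*q[...,1]).astype(np.float32),cv2.INTER_CUBIC)
cv2.imwrite('pics/w2r.png',out[50:650])
E
```

```text
2.9 [0.57754886 0.04712572 0.26074128] [ 3.14153546e+00  2.37087751e-04 -2.94687727e+00]
```

View pics/w2r.png

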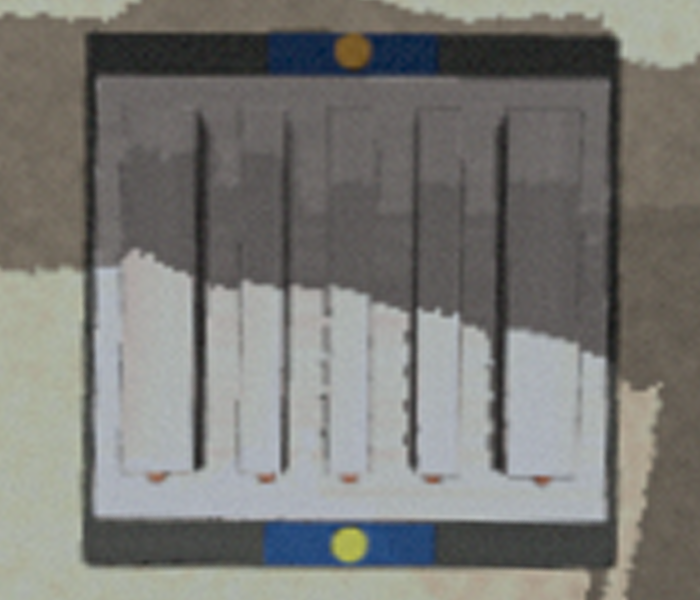

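The rectified view (0.27 mm per pixel) shows three ribs at columns 263, 349 and 438, rails at 158 and 543, and the ribs spanning rows 107–474. The middle slot axis is therefore well determined. I'll compute the centre and go back to grasp.

```bash
python3 - <<'E'
from h import *
st=manip.observe(); print(delta(st,(0.4531,-0.2793,0.13),15.8+180))
E
```

```text
(array([ 185.4, -296.3,  130.7]), np.float64(-4.6))
```

Emit:
{"api": "step_arm", "payload": {"rows": [1, 0.185, -0.296, 0.0, -4.6, 1, 0.185, -0.296, 0.0, -4.6, 1, 0.185, -0.296, 0.0, -4.6, 1, 0.185, -0.296, 0.0, -4.6, 1, 0.185, -0.296, 0.0, -4.6, 1, 0.185, -0.296, 0.0, -4.6, 1, 0.185, -0.296, 0.0, -4.6, 1, 0.185, -0.296, 0.13, -4.6, 1, 0.185, -0.296, 0.13, -4.6, 1, 0.185, -0.296, 0.13, -4.6, 1, 0.185, -0.296, 0.13, -4.6, 1, 0.185, -0.296, 0.13, -4.6]}}

```text
time_s: 4.45
tool_pos: [0.4558, -0.2786, 0.1333]
tcp_rot: [-3.139, 0.004, -2.865]
wrist_force: [0.4, -0.4, 0.2]
grip_width: 0.0876
finger_force: 0.0
```

```bash
python3 - <<'E'
from h import *
st=manip.observe(); print(delta(st,(0.4531,-0.2793,0.047),15.8+180)); im=manip.capture('wrist')
h,s,v=cv2.split(cv2.cvtColor(im,cv2.COLOR_BGR2HSV))
red=(((h<8)|(h>172))&(s>130)&(v>60)).astype(np.uint8)
n,l,ss,c=cv2.connectedComponentsWithStats(red)
i=min((i for i in range(1,n) if ss[i,4]>200),key=lambda i:abs(c[i][0]-250))
w=np.array([onz('wrist',p,0.085,st)[:2] for p in np.argwhere(l==i)[:,::-1]],np.float32); print(c[i],cv2.minAreaRect(w))
E
```

```text
(array([ 3.1,  0.3, 86.3]), np.float64(0.1))
[251.34550409 208.62506812] ((0.45158517360687256, -0.2801310420036316), (0.052884940057992935, 0.020341532304883003), 16.770456314086914)
```

Emit:
{"api": "step_arm", "payload": {"rows": [1, 0, 0, 0.03, 0, 1, 0, 0, 0.06, 0, 1, 0, 0, 0.084, 0, 1, 0, 0, 0.084, 0, 1, 0, 0, 0.084, 0, 1, 0, 0, 0.084, 0, 0.1, 0, 0, 0.084, 0, 0.1, 0, 0, 0.084, 0, 0.1, 0, 0, 0.084, 0, 0.1, 0, 0, 0.084, 0, 0.1, 0, 0, 0.084, 0, 0.1, 0, 0, 0.084, 0, 0.1, 0, 0, 0.084, 0, 0.1, 0, 0, 0.084, 0]}}

```text
time_s: 6.25
tool_pos: [0.4539, -0.2782, 0.0465]
tcp_rot: [3.142, -0.0, -2.865]
wrist_force: [0.4, 1.5, -0.4]
grip_width: 0.0218
finger_force: 29.9
```

```bash
python3 - <<'E'
from h import *
st=manip.observe(); print(delta(st,(0.5384,0.0366,0.15),11.3+180))
E
```

```text
(array([-167.2,  279.8, -103.5]), np.float64(4.5))
```

Emit:
{"api": "step_arm", "payload": {"rows": [0.1, 0, 0, -0.02, 0, 0.1, 0, 0, -0.05, 0, 0.1, 0, 0, -0.085, 0, 0.1, 0, 0, -0.115, 0, 0.1, 0, 0, -0.12, 0, 0.1, 0, 0, -0.12, 0, 0.1, 0, 0, -0.12, 0]}}

```text
time_s: 7.12
tool_pos: [0.4529, -0.2779, 0.1648]
tcp_rot: [3.14, -0.002, -2.866]
wrist_force: [-0.3, -0.3, -5.2]
grip_width: 0.0217
finger_force: 29.9
```

Emit:
{"api": "step_arm", "payload": {"rows": [0.1, -0.025, 0.042, 0, 0.8, 0.1, -0.05, 0.084, 0, 1.5, 0.1, -0.075, 0.126, 0, 2.2, 0.1, -0.1, 0.168, 0, 3, 0.1, -0.125, 0.21, 0, 3.6, 0.1, -0.15, 0.25, 0, 4.2, 0.1, -0.162, 0.272, 0, 4.5, 0.1, -0.167, 0.28, 0, 4.5, 0.1, -0.167, 0.28, 0, 4.5, 0.1, -0.167, 0.28, 0, 4.5, 0.1, -0.167, 0.28, 0, 4.5, 0.1, -0.167, 0.28, 0.02, 4.5, 0.1, -0.167, 0.28, 0.04, 4.5, 0.1, -0.167, 0.28, 0.04, 4.5, 0.1, -0.167, 0.28, 0.04, 4.5, 0.1, -0.167, 0.28, 0.04, 4.5]}}

```text
time_s: 9.12
tool_pos: [0.5389, 0.0367, 0.1276]
tcp_rot: [3.141, 0.002, -2.944]
wrist_force: [0.2, 0.3, -4.8]
grip_width: 0.0217
finger_force: 29.9
```

```bash
python3 - <<'E'
from h import *
st=manip.observe(); print(st['tool_pos'],st['tcp_rot'],st['wrist_force'],delta(st,(0.5384,0.0366,0.11),11.3+180))
im=manip.capture('wrist'); t=manip.capture('top'); s=manip.capture('scene')
cv2.imwrite('pics/w3.png',np.hstack([cv2.resize(im[60:260,130:370],(400,333)),cv2.resize(s[140:250,235:367],(400,333))]))
E
```

```text
[0.53885341 0.03673251 0.12757136] [ 3.14141802e+00  1.67391285e-03 -2.94390989e+00] [ 0.22094779  0.29563213 -4.81962474] (array([ 0.5, -0. , 17.6]), np.float64(0.0))
```

View pics/w3.png

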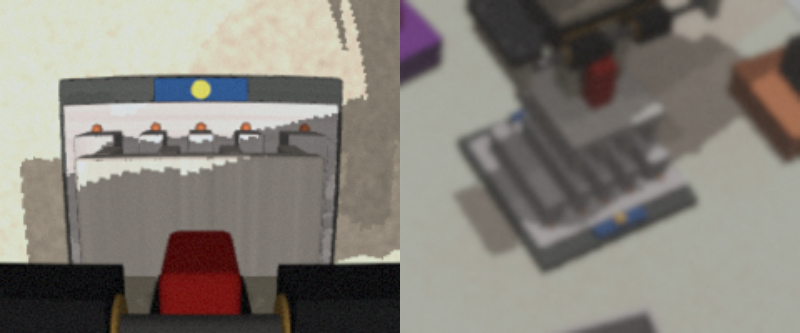

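The wrist crop shows the plate centred over the ribs and the scene crop shows the fins aligned. I'll lower it gently to just past rib height and read the force.

Emit:
{"api": "step_arm", "payload": {"rows": [0.1, 0, 0, 0.008, 0, 0.1, 0, 0, 0.016, 0, 0.1, 0, 0, 0.024, 0, 0.1, 0, 0, 0.028, 0, 0.1, 0, 0, 0.03, 0, 0.1, 0, 0, 0.031, 0, 0.1, 0, 0, 0.032, 0, 0.1, 0, 0, 0.033, 0, 0.1, 0, 0, 0.0335, 0, 0.1, 0, 0, 0.0335, 0, 0.1, 0, 0, 0.0335, 0]}}

```text
time_s: 10.65
tool_pos: [0.5383, 0.0367, 0.0931]
tcp_rot: [3.142, 0.0, -2.944]
wrist_force: [0.7, 0.7, -4.4]
grip_width: 0.022
finger_force: 29.9
```

No contact force 3.4 mm below the rib tops, so the fins have entered the slots. Continuing down.

Emit:
{"api": "step_arm", "payload": {"rows": [0.1, 0, 0, 0.002, 0, 0.1, 0, 0, 0.004, 0, 0.1, 0, 0, 0.006, 0, 0.1, 0, 0, 0.008, 0, 0.1, 0, 0, 0.01, 0, 0.1, 0, 0, 0.01, 0, 0.1, 0, 0, 0.01, 0]}}

```text
time_s: 11.52
tool_pos: [0.5383, 0.0367, 0.0831]
tcp_rot: [-3.142, 0.0, -2.944]
wrist_force: [0.2, 0.1, -3.6]
grip_width: 0.0219
finger_force: 29.9
```

Emit:
{"api": "step_arm", "payload": {"rows": [0.1, 0, 0, 0.002, 0, 0.1, 0, 0, 0.004, 0, 0.1, 0, 0, 0.006, 0, 0.1, 0, 0, 0.008, 0, 0.1, 0, 0, 0.01, 0, 0.1, 0, 0, 0.0115, 0, 0.1, 0, 0, 0.0125, 0, 0.1, 0, 0, 0.013, 0, 0.1, 0, 0, 0.013, 0, 0.1, 0, 0, 0.013, 0]}}

```text
time_s: 12.78
tool_pos: [0.5383, 0.0367, 0.0701]
tcp_rot: [-3.142, 0.0, -2.944]
wrist_force: [-0.7, 0.1, -5.2]
grip_width: 0.0215
finger_force: 29.9
```

```bash
python3 - <<'E'
from h import *
st=manip.observe(); print(st['tool_pos'],st['wrist_force'],st['torque'])
E
```

```text
[0.53826806 0.03667457 0.07011454] [-0.68687243  0.09093818 -5.15110232] [ 0.05352274 -0.01106002 -0.01328888]
```

Emit:
{"api": "step_arm", "payload": {"rows": [0.1, 0, 0, 0.0005, 0, 0.1, 0, 0, 0.001, 0, 0.1, 0, 0, 0.0013, 0, 0.1, 0, 0, 0.0016, 0, 0.1, 0, 0, 0.0019, 0, 0.1, 0, 0, 0.0019, 0]}}

```text
time_s: 13.52
tool_pos: [0.5382, 0.0367, 0.0685]
tcp_rot: [-3.142, 0.0, -2.944]
wrist_force: [-2.4, -0.6, 2.1]
grip_width: 0.0222
finger_force: 29.9
```

```bash
python3 - <<'E'
from h import *
im=manip.capture('wrist'); s=manip.capture('scene')
cv2.imwrite('pics/w4.png',np.hstack([cv2.resize(im[60:260,130:370],(400,333)),cv2.resize(s[140:250,235:367],(400,333))]))
E
```

```text
(no output)
```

View pics/w4.png

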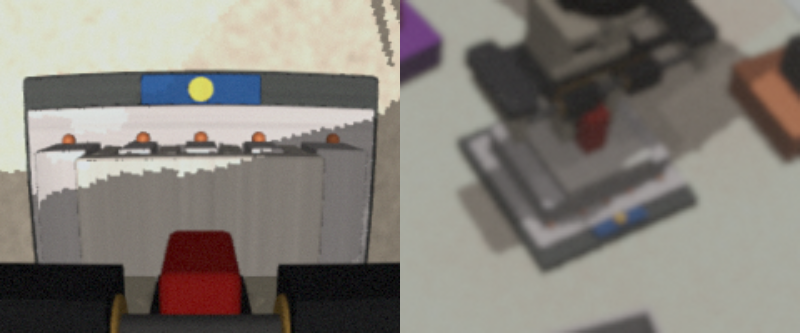

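The plate is seated: the height is as expected with light contact, and both rails show symmetrically (crop columns 38–82 and 318–362). I'll check centring along x numerically from the near edges: plate edge at crop row 157, rail end at 150.

```bash
python3 - <<'E'
from h import *
st=manip.observe(); Rt=R.from_euler('xyz',st['tcp_rot']).as_matrix()
k=1.6667
def loc(c,r,z): return (Rt.T@(onz('wrist',(130+c/k,60+r/k),z,st)-st['tool_pos'])*1000).round(1)
print('plate',loc(82,157,.062),loc(318,156,.062),'rail',loc(60,151,.05),loc(340,151,.05))
im=manip.capture('wrist'); g=cv2.cvtColor(im,cv2.COLOR_BGR2GRAY)
for c in (166,170,200,240,280,325,330,338): print(c,g[138:162,c])
E
```

```text
plate [ 49.3 -41.1   6.5] [49.7 39.2  6.5] rail [ 50.3 -52.4  18.5] [50.3 50.4 18.5]
166 [208 208 212 211 208 197 198 185 108  65  71  77 132 208 223 222 222 218
 210 207 210 211 209 210]
170 [210 206 151 115 129 147 154 142  77  72  69  80 144 210 225 223 224 222
 218 214 212 213 215 216]
200 [218 211 213 209 212 212 211 210 205 176  86  71  71  67  69  77 117 162
 164 215 218 217 216 215]
240 [212 211 211 212 210 209 210 207 178 112 101 111 110  88  81 103 173 208
 220 221 222 217 220 220]
280 [215 217 213 207 205 209 186  86  71  71  69  67  76  78  75 114 168 199
 174 126 121 124 122 123]
325 [119 115 116 111 107  95  87  80  66  68  73  88 107 112 114 112 112 109
 109 114 112 108 114 108]
330 [128 108  80  76  80  89  84  77  69  72  72  83 108 116 114 116 116 114
 114 117 117 117 118 114]
338 [117 115 115 118 113 114 118 115  92  73  66  72 103 116 116 119 117 119
 118 114 117 120 117 117]
```

Plate edge at x = 49.5 and rail end at x = 50.3, so it's centred to within about 1 mm, which is good enough. I'll release it and retreat upwards.

Emit:
{"api": "step_arm", "payload": {"rows": [0.6, 0, 0, 0, 0, 0.6, 0, 0, 0, 0, 0.6, 0, 0, 0, 0, 0.6, 0, 0, 0, 0, 0.6, 0, 0, 0, 0, 0.6, 0, 0, -0.01, 0, 0.6, 0, 0, -0.03, 0, 0.6, 0, 0, -0.06, 0, 0.6, 0, 0, -0.1, 0, 0.6, 0, 0, -0.15, 0, 0.6, -0.04, 0, -0.17, 0, 0.6, -0.04, 0, -0.19, 0, 0.6, -0.04, 0, -0.19, 0, 0.6, -0.04, 0, -0.19, 0, 0.6, -0.04, 0, -0.19, 0]}}

```text
time_s: 15.55
tool_pos: [0.5768, 0.0444, 0.2575]
tcp_rot: [-3.142, -0.001, -2.944]
wrist_force: [-1.0, -0.7, -0.4]
grip_width: 0.0524
finger_force: 0.0
```

```bash
python3 - <<'E'
from h import *
im=manip.capture('wrist'); s=manip.capture('scene')
cv2.imwrite('pics/w5.png',np.hstack([cv2.resize(im[60:260,130:370],(400,333)),cv2.resize(s[140:250,235:367],(400,333))]))
E
```

```text
(no output)
```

View pics/w5.png

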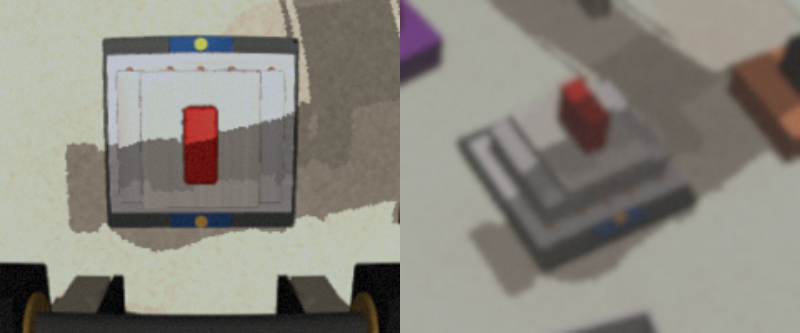

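The comb sits flat, released, in the middle of the ribs, with its plate at crop (139–260, 71–208) between the rails.

```bash
python3 -c "
from workcell import manip
print(manip.hand_in())"
```

```text
the job is handed in; nothing more can be done
None
```

The aluminium comb is fully down in the workpiece's slots, with its plate flat on the ribs and centred along them to within about 1 mm; I released it and handed the job in at about 16 s, and the arm was never moved to any of the other items.

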